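# Swap the battery pack on the mister's charger

### The job

The pack on the charger is full and the one standing on the bench is empty: swap them. Press the charger's release button so that the full pack springs free, slide it off the rails and set it down, not dropped, flat and upright in the empty steel tray, and slide the empty pack along the rails in its place, front end first, until the catch clicks and holds it. Do not disturb the spirit lamp, bottle or dishes around it.

Things in the scene. Friction and masses are not known exactly. Their poses are not given: they have to be found in the camera images.
- charger: Charger, fixed: grey housing 225 x 160 mm, its flat top (deck) 40 mm high. x: direction in which a pack slides on, y to the left of it, z up. Origin on the bench. Entry edge of the deck at x = -105 mm; a tower 82 mm high across the full width begins at x = +76. A pack enters and leaves only along x, standing on the deck between two rails.
- mouth (a point): Middle of the rails' entry, on the deck (charger x = -35 mm); axes as the charger's. Rails 12.5 mm high run 25 to 110 mm beyond this point, 56 mm apart inside, outer faces at y = +-34; inward lips 8.5 mm above the deck, 45 mm between them, hold a pack's shoe down. Over the first 25 mm the rails flare from a mouth 68 mm wide. The deck before it is flat and clear.
- bay (a point): Where the centre of a fully seated pack lies (charger x = +15 mm, y = 0, 29 mm above the deck); axes as the charger's.
- button_top (a point): Centre of the top of the release button, a dark grey cap 30 (x) x 26 (y) mm on the deck left of the rails (charger x = +20, y = +62 mm), top 12 mm above the deck. Goes straight down 8 mm against a spring: 2.5 N at first, 4.5 N fully down, up to 3 N more while it holds a pack.
- catch (a joint): Travel (m) of the release button and its spring catch, one piece: 0 up, 0.008 fully down; springs back up. The catch is a ramped nose 6 mm high between the rails. A pack sliding home rides it down; it snaps up into a pocket under the pack once the pack is home (push 1 to 3 mm past; hard stop 5 mm past home). Pressed beyond about 6.5 mm it lets the pack go.
- ejector (a joint): Travel (m) of the black spring pad on the tower that pushes a pack out: 0 with a pack seated, 0.028 fully out. Pushes with 8 N at 0, 5 N fully out, damped. When the button is pressed it shoves the seated pack about 28 mm out along the rails; from there the pack is drawn on out along x until its centre is more than 110 mm short of the bay, and so clear of the rails.
- full_mid (a point): Centre (half-way up) of the full battery pack, seated on the charger at the start: dark grey, 110 (x) x 56 (y) x 58 mm high, about 0.45 kg. x points to its front, which goes first onto the rails; there the top steps down 16 mm over the last 25 mm, with brass contacts. Ribs at the rear. Lowest 7 mm: rail shoe 52 mm wide; then a neck 40 mm wide to 15 mm up; then the body.
- flat_mid (a point): Centre (half-way up) of the empty battery pack, standing upright on the bench at the start, turned any way; same shape, size and axes as the full pack.
- tray: Open steel tray, fixed, 160 (x) x 110 (y) mm outside, walls 22 mm high and 4 mm thick, floor 4 mm thick, empty at the start; origin at the centre of its underside. A pack fits in it lengthwise, either way round.
- spirit_lamp: Bystander: unlit glass spirit lamp, 80 mm across, 90 mm high; origin at the centre of its underside.
- spray_bottle: Bystander: trigger spray bottle, 70 mm across (its trigger head 87 mm long), 208 mm high; origin at the centre of its underside.
- dish_stack: Bystander: stack of four culture dishes, 90 mm across, 60 mm high; origin at the centre of its underside.
Not all that is in view belongs to the job. What is shaped like the part that bears full_mid but orange is not meant.

How it is judged:
By the outcome, as a careful person would: the job done as asked, in the order asked, and still so for the second after the job is handed in, with the robot touching nothing.
It also fails if it takes over 72 s, if anything falls off the work surface, if the arm or the gripper's body presses on something with over 40 N, if the wrist force passes 120 N, or if a joint passes its speed limit or range.

### The arm

A 7-joint arm with a two-finger parallel gripper is mounted at the origin on the work surface. World frame = base frame: x ahead of the robot, y to its left, z up, the work surface at z = 0. Lengths are in mm, angles in rad, forces in N, time in s.
With the tool pointing down it reaches from about 425 to 975 mm from the base axis. Payload 16.7 kg.
Tool frame: the origin (TCP) lies at the very end of the fingers, on their centre line; the grasp point (between the pads) lies 19 mm behind it (arm.hold_point_z is the distance from the TCP to the grasp point, in mm); z points along the fingers, y is the line along which they close (so a half turn about z gives the same grasp; the last joint's range is limited). The gripper opens to 85 mm and grips with 20 to 120 N. Pads are 22 mm wide; open, the fingers measure 114 mm over their backs; the gripper's body (76 mm by 85 mm) begins 54 mm behind the grasp point. The pads swing forward as they close: fully open they stand 13 mm farther back than shut.
Start: joints at [-1.391, 0.426, 0.074, 1.606, -0.034, 1.111, -0.067], TCP at [217.967, 638.801, 231.302] pointing down, gripper open.
Joint ranges: [-2.85, 2.85], [-0.5, 2.14], [-1.23, 1.37], [0.21, 2.46], [-1.02, 4.16], [0.16, 2.05], [-2.73, 2.73]. Speed limits (rad/s): [1.89, 1.89, 2.39, 2.39, 3.01, 3.01, 3.01].

### API

Orientations are given as [roll, pitch, yaw] about the fixed x, y, z axes, in that order (R = Rz(yaw) Ry(pitch) Rx(roll)).
In Python, from station import arm, eyes, ticket gives the robot as it stands.
- The arm moves only by the tool apply_moves, never from a script. Its argument "motion" is a list of rows, each an object with "offset": the shift along the world's x, y, z in units of 25 mm (1.0 is 25 mm), a list of three; "twist": the turn, a rotation vector about the world's x, y, z in rad, a list of three. A call has 1 to 20 rows; each row is the pose to reach, as a shift and turn from the pose commanded when the call began; what a row does not reach only later rows make up. A row lasts 1/10 s, in which the tool goes at most 50 mm and 8.59 degrees, less where a joint would pass 70% of its speed; a pose out of reach is approached as far as the arm can. A call with a gripper value outside its range is refused whole. "claw" is the opening, from -1 (shut) to 1 (fully open), set as the call begins (left out, the last holds). The fingers move at their own pace and stop on an object; "force" is the grip in N (left out, the last holds). Time passes only in rows, so rows that repeat a pose let the fingers close. It gives the time, the measured TCP pose, the force, the opening and the grip force at its end, in the units of the state.
- arm.get_obs(): the state, without advancing time (a new reading comes with each control period).
- eyes.camera(name): name is "scene" or "top" or "wrist"; returns (picture, depth): 384x512x3 uint8, red, green, blue; 384x512 float32, mm along the optical axis (not along the pixel's ray), 0 where there is no reading.
- eyes.camera_model(name): a dict with "intrinsics" (3x3 intrinsics, pixels), "k1" (the pictures are not rectified: a ray, as slopes to the right and down, at radius r is drawn at 1 + k1 r^2 times it, then the intrinsics apply), "position" and "rotation" of the camera in the world; the wrist camera has in their place "T_tool_cam" (4x4, takes a point from camera to tool coordinates, whose origin is the TCP and whose axes are the flange's). Camera axes: x right, y down, z forward; pixel columns grow to the right and rows downward; lengths in mm; the calibration is good to about 2 mm. A picture is of the moment at which its call begins: read the wrist's pose just before it. camera_model takes no time and is no camera call.
- ticket.job_done(): hands the job in; it is judged then, once.
The state is a dict: "time": time; "qpos": joint angles; "joint_vel": joint speeds; "tau": joint torques, N m; "tcp_pos": TCP position; "tcp_rot": TCP orientation; "contact_force": force on the tool from outside, world axes, zero at the start; "wrist_torque": the same for the moment, N m; "width": opening from 0.0 (shut) to 1.0 (fully open); "grip_force": force on a finger pad.
Only numpy, scipy, OpenCV 4.12 (cv2) and the standard library are available. Lean on these libraries where they do the work, as an engineer would, in place of code of your own. Each camera call takes 0.05 s, during which the arm holds its last target. There are 200 camera calls.

## Working session

There is one attempt and no reset: what is moved stays moved. The work goes in short steps, Python scripts to look and compute and a tool call to move; the robot and the scene stay as the last step left them, time stands still between calls to the robot, and variables do not carry over. Pictures are saved under pics/ and viewed, at most 10 in all, crops included, and the job is handed in when it is done.

Besides the shell and the picture viewer there is one more tool, called after ">>>" as name([rows], argument=value, ...), one row to a line, values as JSON. apply_moves: Moves the arm, as the interface text tells. Its arguments: {"type":"object","properties":{"motion":{"type":"array"},"claw":{"type":"number"},"force":{"type":"number"}},"required":["motion"]}

```bash
mkdir -p pics; ls
python3 - <<'E'
from station import arm, eyes, ticket
import cv2,numpy as np
o=arm.get_obs();print(o['time'],o['tcp_pos'],o['tcp_rot'],o['width'])
for n in('scene','top'):
    p,d=eyes.camera(n);m=eyes.camera_model(n);print(n,m)
    cv2.imwrite(f'pics/{n}0.png',p[:,:,::-1]);np.savez(f'{n}0.npz',p=p,d=d)
print(eyes.camera_model('wrist'))
E
```

```text
pics
0.0 [217.83008746 638.44408907 230.60286439] [-3.14028610e+00  6.27317361e-05  2.81281570e+00] 1.0019379651582891
scene {'intrinsics': array([[445.62006759,   0.        , 250.0737952 ],
       [  0.        , 445.62006759, 202.31255893],
       [  0.        ,   0.        ,   1.        ]]), 'k1': -0.038214996182830856, 'position': array([1048.33627212,  480.98267467, 1037.02255306]), 'rotation': array([-2.55836476,  0.01416969,  2.39373014])}
top {'intrinsics': array([[412.63499261,   0.        , 252.26010472],
       [  0.        , 412.63499261, 189.93084806],
       [  0.        ,   0.        ,   1.        ]]), 'k1': -0.06935744138988247, 'position': array([ 565.2578692 ,   -5.46183427, 1192.69260786]), 'rotation': array([-3.10039521,  0.01055928, -1.59493887])}
{'intrinsics': array([[328.61983448,   0.        , 252.92531683],
       [  0.        , 328.61983448, 191.82148131],
       [  0.        ,   0.        ,   1.        ]]), 'k1': -0.016358126145140234, 'T_tool_cam': array([[ 8.69942453e-04, -9.48196067e-01, -3.17684533e-01,
         8.29213858e+01],
       [ 9.99999595e-01,  7.51261253e-04,  4.96086899e-04,
        -1.04363044e+00],
       [-2.31723566e-04, -3.17684835e-01,  9.48196336e-01,
        -1.41690082e+02],
       [ 0.00000000e+00,  0.00000000e+00,  0.00000000e+00,
         1.00000000e+00]])}
```

View pics/top0.png

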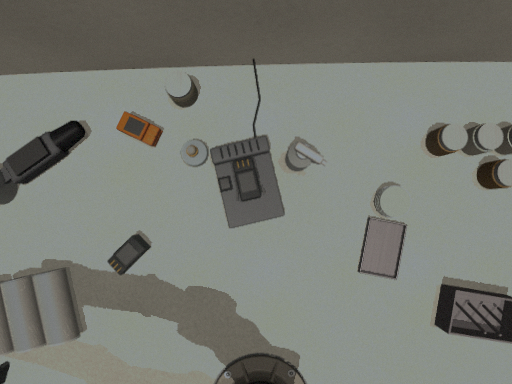

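View pics/scene0.png

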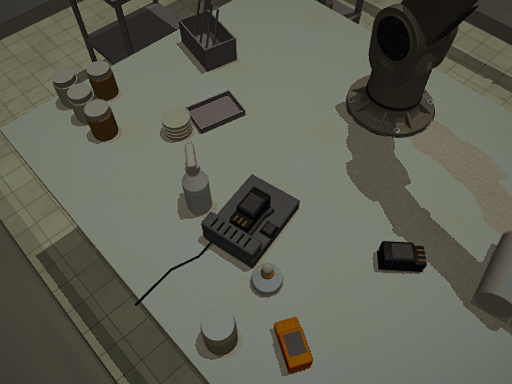

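Top view: full pack at (247,180) in the charger (248,182), contacts toward the tower (image up). Dark pack on the bench at (130,253), contacts lower-left. The orange device at (139,128) is the decoy. Tray (382,247), lamp (194,152), bottle (300,155), dishes (388,200). Image up is +x and left is +y.

```bash
cat > h.py <<'E'
import numpy as np,cv2
from scipy.spatial.transform import Rotation as R
from station import arm, eyes, ticket
def pose(n,o=None):
    m=eyes.camera_model(n)
    if n=='wrist':
        T=np.eye(4);T[:3,:3]=R.from_euler('xyz',o['tcp_rot']).as_matrix();T[:3,3]=o['tcp_pos'];T=T@m['T_tool_cam'];return m,T[:3,:3],T[:3,3]
    return m,R.from_euler('xyz',m['rotation']).as_matrix(),np.array(m['position'])
def rays(n,uv,o=None):
    m,Rm,t=pose(n,o);k=np.array([m['k1'],0,0,0.])
    s=cv2.undistortPoints(np.float64(uv).reshape(-1,1,2),m['intrinsics'],k).reshape(-1,2)
    return np.c_[s,np.ones(len(s))]@Rm.T,t
def onplane(n,uv,z,o=None):
    r,t=rays(n,uv,o);return t+r*((z-t[2])/r[:,2])[:,None]
def cloud(n,d,o=None):
    v,u=np.mgrid[:384,:512];r,t=rays(n,np.c_[u.ravel(),v.ravel()],o)
    P=(t+r*d.reshape(-1,1)).reshape(384,512,3);P[d<=0]=np.nan;return P
def look(n):
    o=arm.get_obs();p,d=eyes.camera(n);return o,p,d,cloud(n,d,o)
def rect(P,mask):
    c,s,a=cv2.minAreaRect(np.float32(P[mask][:,:2]));
    if s[0]<s[1]: s=s[::-1];a+=90
    return np.round(c,1),np.round(s,1),round((a+90)%180-90,1),int(mask.sum())
E
python3 - <<'E'
from h import *
f=np.load('top0.npz');p,d=f['p'],f['d'];P=cloud('top',d);Z=P[...,2]
def win(u,v,r):
    m=np.zeros(Z.shape,bool);m[v-r:v+r,u-r:u+r]=1;return m
def big(m):
    n,l,s,_=cv2.connectedComponentsWithStats(m.astype(np.uint8));return l==1+np.argmax(s[1:,4])
print('bench z',np.nanmedian(Z[win(200,270,15)]))
for nm,u,v,r,a,b in[('deck+all',248,182,55,32,140),('deck',248,182,55,32,47),('tower',240,150,40,74,92),('fullTop',247,180,26,88,108),('fullstep',243,165,20,76,87),('flat all',130,253,30,20,70),('flatTop',130,253,30,52,66),('tray all',382,247,40,10,32),('traywall',382,247,40,17,28),('lamp',194,152,18,20,110),('bottle',305,155,25,20,230),('bottletop',305,155,30,150,230),('dish',388,200,25,20,80),('decoy',139,128,28,15,90)]:
    m=win(u,v,r)&(Z>a)&(Z<b);m=big(m);print(nm,rect(P,m),'z',np.round(np.percentile(Z[m],[5,50,95]),1))
w=onplane('top',[[115,266],[145,240],[243,163],[250,195],[225,184]],50);print(w.round())
img=cv2.resize(p[100:290,90:420,::-1],None,fx=2.4,fy=2.4,interpolation=cv2.INTER_CUBIC);cv2.imwrite('pics/crop1.png',cv2.convertScaleAbs(img,alpha=1.6,beta=10))
E
```

```text
bench z 0.992216464888088
deck+all (array([635.6,  18.5]), array([226.4, 160.4]), 12.0, 4728) z [38.  44.2 99.6]
deck (array([614.8,  14.1]), array([184. , 160.5]), 12.1, 2556) z [37.3 41.  44.6]
tower (array([707. ,  33.5]), array([159.8,  80.6]), -78.0, 1201) z [78.3 82.7 86.5]
fullTop (array([627.4,  16.6]), array([79.9, 56. ]), 12.0, 623) z [ 95.3  99.  102.7]
fullstep (array([698.6,  29.6]), array([105.9,  71.1]), 88.8, 700) z [78.5 82.8 86.2]
flat all (array([439.1, 361.6]), array([113.8,  56.5]), -47.6, 845) z [36.4 57.2 62.3]
flatTop (array([449.6, 349.9]), array([83.3, 55.9]), -46.3, 576) z [54.6 58.7 62.6]
tray all (array([ 439.2, -360.8]), array([162. , 111.6]), -12.6, 419) z [11.7 21.2 26.1]
traywall (array([ 439.2, -360.8]), array([162. , 111.6]), -12.6, 327) z [17.9 22.1 26.2]
lamp (array([724. , 168.5]), array([74.1, 71.4]), 89.3, 557) z [27.7 41.  89.6]
bottle (array([ 699.2, -134.7]), array([89.7, 66.2]), 87.5, 736) z [ 57.2 145.5 210. ]
bottletop (array([ 687.9, -137.4]), array([84.5, 33.8]), 46.4, 359) z [175.7 206.8 211. ]
dish (array([ 572., -387.]), array([89. , 88.1]), 45.7, 927) z [34.5 60.  63.6]
decoy (array([795. , 324.3]), array([111.4,  56.7]), 62.2, 845) z [35.8 57.4 62.5]
[[410. 393.  50.]
 [481. 307.  50.]
 [688.  29.  50.]
 [599.  12.  50.]
 [631.  81.  50.]]
```

View pics/crop1.png

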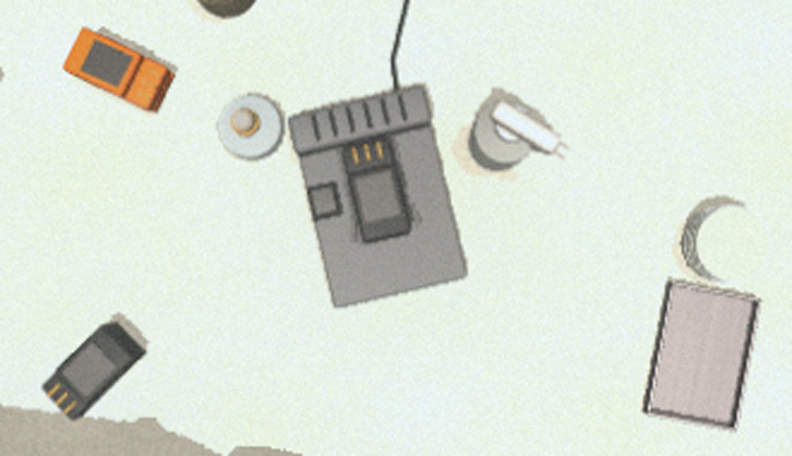

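The crop confirms it: the dark full pack sits on the charger at crop (375,190), the dark pack on the bench is at (95,365), and the orange device at (120,70) is ruled out by colour. Sizes and heights match the description. The charger's yaw is 12° with its origin at about (628,17). I'm moving above the charger now for a close look.

>>> apply_moves([
  {"offset": [2,-3,0],"twist": [0,0,-0.15]},
  {"offset": [4,-6,0],"twist": [0,0,-0.3]},
  {"offset": [6,-9,0],"twist": [0,0,-0.45]},
  {"offset": [8,-12,0],"twist": [0,0,-0.6]},
  {"offset": [9,-14,0],"twist": [0,0,-0.75]},
  {"offset": [10,-16,0],"twist": [0,0,-0.9]},
  {"offset": [11,-18,0],"twist": [0,0,-1.05]},
  {"offset": [12,-20,0],"twist": [0,0,-1.2]},
  {"offset": [13,-21,0],"twist": [0,0,-1.35]},
  {"offset": [14,-22,0],"twist": [0,0,-1.5]},
  {"offset": [15,-23,0],"twist": [0,0,-1.65]},
  {"offset": [15.5,-24,0],"twist": [0,0,-1.8]},
  {"offset": [15.7,-24.7,0],"twist": [0,0,-1.95]},
  {"offset": [15.7,-24.7,0],"twist": [0,0,-2.1]},
  {"offset": [15.7,-24.7,0],"twist": [0,0,-2.25]},
  {"offset": [15.7,-24.7,0],"twist": [0,0,-2.4]},
  {"offset": [15.7,-24.7,0],"twist": [0,0,-2.55]},
  {"offset": [15.7,-24.7,0],"twist": [0,0,-2.603]},
  {"offset": [15.7,-24.7,0],"twist": [0,0,-2.603]},
], claw=-1, force=50)

```text
time: 2.0
tcp_pos: [610.3, 21.4, 230.9]
tcp_rot: [3.141, 0.001, 0.209]
contact_force: [0.3, 0.4, -0.4]
width: 0.002
grip_force: 0.0
```

Run:
```python
from h import *
o,p,d,P=look('wrist');print(o['time'],o['tcp_pos'],o['tcp_rot'],o['qpos'].round(2) if hasattr(o['qpos'],'round') else o['qpos'])
np.savez('w1.npz',p=p,d=d);cv2.imwrite('pics/w1.png',cv2.convertScaleAbs(cv2.resize(p[:,:,::-1],None,fx=1.5,fy=1.5),alpha=1.5))
# charger-frame cloud
c,s=np.cos(.2094),np.sin(.2094);X=P[...,0]-628.3;Y=P[...,1]-16.9
x=c*X+s*Y;y=-s*X+c*Y;Z=P[...,2]
for nm,m in[('top',(Z>90)&(Z<106)&(abs(y)<45)&(abs(x)<70)),('step',(Z>76)&(Z<88)&(abs(y)<40)&(x>25)&(x<71)),('btn',(Z>48)&(Z<58)&(y>40)&(y<85)&(abs(x-20)<30)),('deck',(Z>34)&(Z<46)&(abs(x)<150)&(abs(y)<120))]:
    print(nm,m.sum(),np.percentile(x[m],[1,99]).round(1),np.percentile(y[m],[1,99]).round(1),np.median(Z[m]).round(1),rect(P,m))
```

```text
2.0 [610.31607248  21.37375651 230.9219307 ] [3.14128747e+00 6.93662996e-04 2.08939717e-01] [-0.77  0.42  0.84  1.79 -0.35  1.09 -1.17]
top 5701 [-41.3  35.7] [-24.6  29.8] 97.2 (array([624.8,  18.7]), array([78.9, 56.2]), 12.3, 5701)
step 2330 [36.1 65. ] [-24.5  30. ] 80.9 (array([679.4,  30.5]), array([56. , 35.6]), -77.8, 2330)
btn 778 [ 2.  31.1] [51.9 76.2] 50.8 (array([631.1,  83.2]), array([29.6, 25.2]), 10.9, 778)
deck 16523 [-104.9  126.7] [-77.  114.3] 39.1 (array([615.9,  41. ]), array([256.7, 221.9]), 83.6, 16523)
```

View pics/w1.png

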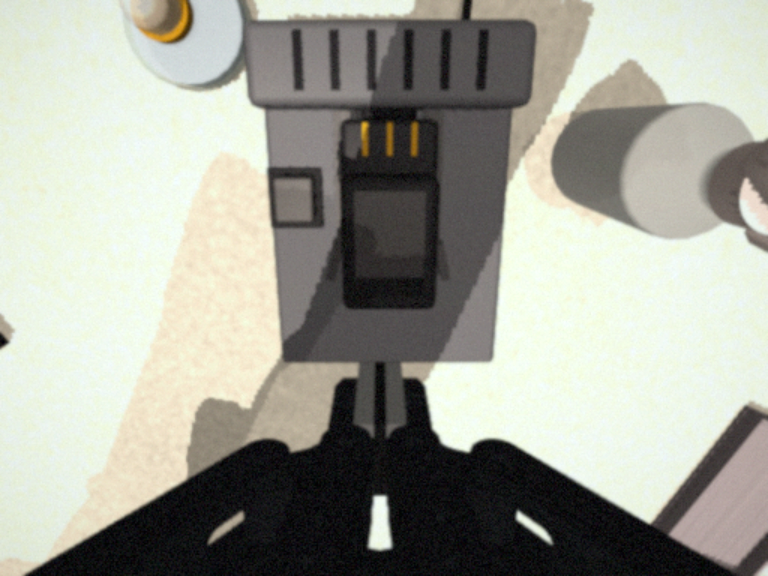

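The wrist view shows the button at about (296,198), the pack at (390,215) with its contacts toward the tower, and the bottle well clear on the right. The wrist and top estimates agree within about 3 mm, so I use the average: button at (633, 82.5), top at z≈52. Pressing now.

>>> apply_moves([
  {"offset": [0.5,1.4,-1.5],"twist": [0,0,0]},
  {"offset": [0.9,2.44,-3.5],"twist": [0,0,0]},
  {"offset": [0.9,2.44,-5.3],"twist": [0,0,0]},
  {"offset": [0.9,2.44,-6.4],"twist": [0,0,0]},
  {"offset": [0.9,2.44,-6.9],"twist": [0,0,0]},
  {"offset": [0.9,2.44,-7.15],"twist": [0,0,0]},
  {"offset": [0.9,2.44,-7.3],"twist": [0,0,0]},
  {"offset": [0.9,2.44,-7.4],"twist": [0,0,0]},
  {"offset": [0.9,2.44,-7.46],"twist": [0,0,0]},
  {"offset": [0.9,2.44,-7.46],"twist": [0,0,0]},
  {"offset": [0.9,2.44,-7.46],"twist": [0,0,0]},
])

```text
time: 3.15
tcp_pos: [634.7, 83.6, 47.5]
tcp_rot: [-3.14, -0.004, 0.211]
contact_force: [-2.0, 5.1, 8.0]
width: -0.0
grip_force: 2.2
```

>>> apply_moves([
  {"offset": [0,0,-0.1],"twist": [0,0,0]},
  {"offset": [0,0,-0.15],"twist": [0,0,0]},
  {"offset": [0,0,-0.15],"twist": [0,0,0]},
  {"offset": [0,0,-0.15],"twist": [0,0,0]},
])

```text
time: 3.55
tcp_pos: [635.1, 84.3, 44.0]
tcp_rot: [-3.139, -0.005, 0.211]
contact_force: [-0.7, 8.4, 11.3]
width: -0.001
grip_force: 3.1
```

Run:
```python
from h import *
o,p,d,P=look('wrist');print(o['time'],o['tcp_pos'],o['contact_force'])
cv2.imwrite('pics/w2.png',cv2.convertScaleAbs(cv2.resize(p[:,:,::-1],None,fx=1.2,fy=1.2),alpha=1.5))
c,s=np.cos(.2094),np.sin(.2094);X=P[...,0]-628.3;Y=P[...,1]-16.9
x=c*X+s*Y;y=-s*X+c*Y;Z=P[...,2]
m=(Z>90)&(Z<106)&(abs(y)<38)&(x<70)&(x>-100);print(m.sum(),np.percentile(x[m],[1,99]).round(1),np.percentile(y[m],[1,99]).round(1))
```

```text
3.55 [635.0951847   84.33850649  44.00453001] [-0.65327828  8.3581765  11.32868518]
8681 [ 1.4 31.7] [-25.5  37.6]
```

View pics/w2.png

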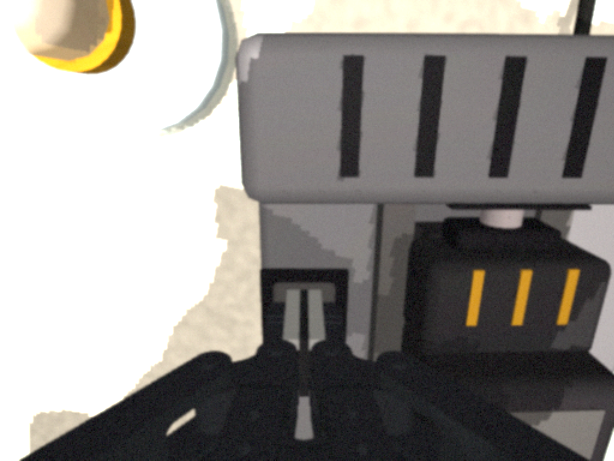

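The button is down. The view shows the ejector out at about (500,215) and the pack off the tower, so it is free. Rising and looking from above the pack.

>>> apply_moves([
  {"offset": [0,0,0.6],"twist": [0,0,0]},
  {"offset": [0,0,2],"twist": [0,0,0]},
  {"offset": [0,0,4],"twist": [0,0,0]},
  {"offset": [-0.4,-1.4,5.6],"twist": [0,0,0]},
  {"offset": [-0.8,-2.7,5.6],"twist": [0,0,0]},
  {"offset": [-0.8,-2.7,5.6],"twist": [0,0,0]},
  {"offset": [-0.8,-2.7,5.6],"twist": [0,0,0]},
], claw=1)

```text
time: 4.3
tcp_pos: [613.3, 13.9, 182.9]
tcp_rot: [-3.141, -0.003, 0.208]
contact_force: [-0.3, 0.4, -0.1]
width: 0.999
grip_force: 0.0
```

Run:
```python
from h import *
c,s=np.cos(.2094),np.sin(.2094)
for n in('wrist','top'):
    o,p,d,P=look(n);print(o['time'],o['tcp_pos'],o['tcp_rot'],o['contact_force'],o['width'])
    X=P[...,0]-626.1;Y=P[...,1]-17.5
    x=c*X+s*Y;y=-s*X+c*Y;Z=P[...,2]
    for a,b in((91,106),(77,87)):
        m=(Z>a)&(Z<b)&(abs(y)<38)&(x<62)&(x>-100);print(n,m.sum(),np.percentile(x[m],[1,99]).round(1),np.percentile(y[m],[1,99]).round(1),np.median(Z[m]),rect(P,m))
    if n=='wrist':cv2.imwrite('pics/w3.png',cv2.convertScaleAbs(cv2.resize(p[:,:,::-1],None,fx=1.2,fy=1.2),alpha=1.5))
```

```text
4.3 [613.28990854  13.86619179 182.94296574] [-3.14072528e+00 -2.67380497e-03  2.07958300e-01] [-0.31329578  0.39223062 -0.06179549] 0.9992464841249153
wrist 7112 [-68.    8.8] [-27.9  26.5] 97.73537817145119 (array([596.7,  10.6]), array([78.9, 56.2]), 12.2, 7112)
wrist 3159 [ 8.9 39.1] [-27.7  26.6] 82.26180738630657 (array([652.4,  22.6]), array([55.9, 38.8]), -77.7, 3159)
4.35 [613.30845632  14.99654313 182.20766917] [-3.14075344e+00 -1.68629559e-03  2.09515831e-01] [ 0.55176597 -0.12802387  0.22415471] 1.0004903660175826Traceback (most recent call last):
  File "<stdin>", line 8, in <module>
    return _quantile_unchecked(
        a, q, axis, out, overwrite_input, method, keepdims, weights)
    return _ureduce(a,
                    func=_quantile_ureduce_func,
    ...<5 lines>...
                    overwrite_input=overwrite_input,
                    method=method)
    r = func(a, **kwargs)
    result = _quantile(arr,
                       quantiles=q,
    ...<2 lines>...
                       out=out,
                       weights=wgt)
    slices_having_nans = np.isnan(arr[-1, ...])
                                  ~~~^^^^^^^^^
IndexError: index -1 is out of bounds for axis 0 with size 0
```

The pack is ejected with its centre at about (613, 14), yaw 12.1°, right under the tool. Descending and gripping.

>>> apply_moves([
  {"offset": [0,0,-1.8],"twist": [0,0,0]},
  {"offset": [0,0,-3.5],"twist": [0,0,0]},
  {"offset": [0,0,-4.4],"twist": [0,0,0]},
  {"offset": [0,0,-4.75],"twist": [0,0,0]},
  {"offset": [0,0,-4.75],"twist": [0,0,0]},
])

```text
time: 4.9
tcp_pos: [612.7, 15.2, 61.5]
tcp_rot: [3.141, 0.002, 0.21]
contact_force: [0.3, -0.5, -0.0]
width: 0.999
grip_force: 0.0
```

>>> apply_moves([
  {"offset": [0,0,0],"twist": [0,0,0]},
  {"offset": [0,0,0],"twist": [0,0,0]},
  {"offset": [0,0,0],"twist": [0,0,0]},
  {"offset": [0,0,0],"twist": [0,0,0]},
  {"offset": [0,0,0],"twist": [0,0,0]},
], claw=-1, force=50)

```text
time: 5.4
tcp_pos: [613.8, 14.9, 63.8]
tcp_rot: [-3.141, -0.002, 0.21]
contact_force: [-0.5, -0.8, 7.9]
width: 0.647
grip_force: 57.3
```

>>> apply_moves([
  {"offset": [-0.2,-0.04,0.05],"twist": [0,0,0]},
  {"offset": [-0.6,-0.13,0.06],"twist": [0,0,0]},
  {"offset": [-1.1,-0.23,0.06],"twist": [0,0,0]},
  {"offset": [-1.6,-0.34,0.06],"twist": [0,0,0]},
  {"offset": [-2.1,-0.45,0.06],"twist": [0,0,0]},
  {"offset": [-2.6,-0.55,0.06],"twist": [0,0,0]},
  {"offset": [-3.1,-0.66,0.06],"twist": [0,0,0]},
  {"offset": [-3.6,-0.77,0.06],"twist": [0,0,0]},
  {"offset": [-4,-0.85,0.06],"twist": [0,0,0]},
  {"offset": [-4,-0.85,0.06],"twist": [0,0,0]},
])

```text
time: 6.4
tcp_pos: [511.6, -6.7, 63.8]
tcp_rot: [-3.141, 0.001, 0.209]
contact_force: [-0.2, -0.2, -2.7]
width: 0.651
grip_force: 56.9
```

>>> apply_moves([
  {"offset": [0,0,1.2],"twist": [0,0,0]},
  {"offset": [0,-0.6,2.4],"twist": [0,0,0]},
  {"offset": [-0.4,-2,2.4],"twist": [0,0,-0.1]},
  {"offset": [-0.8,-3.8,2.4],"twist": [0,0,-0.2]},
  {"offset": [-1.2,-5.6,2.4],"twist": [0,0,-0.3]},
  {"offset": [-1.6,-7.4,2.4],"twist": [0,0,-0.43]},
  {"offset": [-2,-9.2,2.4],"twist": [0,0,-0.43]},
  {"offset": [-2.3,-11,2.4],"twist": [0,0,-0.43]},
  {"offset": [-2.6,-12.6,2.4],"twist": [0,0,-0.43]},
  {"offset": [-2.8,-13.7,2.4],"twist": [0,0,-0.43]},
  {"offset": [-2.9,-14.16,2.4],"twist": [0,0,-0.43]},
  {"offset": [-2.9,-14.16,2],"twist": [0,0,-0.43]},
  {"offset": [-2.9,-14.16,2],"twist": [0,0,-0.43]},
  {"offset": [-2.9,-14.16,2],"twist": [0,0,-0.43]},
])

```text
time: 7.8
tcp_pos: [440.9, -359.0, 113.3]
tcp_rot: [-3.141, 0.001, -0.219]
contact_force: [0.7, 0.6, -3.0]
width: 0.646
grip_force: 56.8
```

Run:
```python
from h import *
o,p,d,P=look('wrist');print(o['time'],o['tcp_pos'],o['tcp_rot'],o['contact_force'],o['width'])
cv2.imwrite('pics/w4.png',cv2.convertScaleAbs(cv2.resize(p[:,:,::-1],None,fx=1.2,fy=1.2),alpha=1.5))
c,s=np.cos(-.22),np.sin(-.22);X=P[...,0]-439.2;Y=P[...,1]+360.8
x=c*X+s*Y;y=-s*X+c*Y;Z=P[...,2]
m=(Z>15)&(Z<28)&(abs(y)<75)&(abs(x)<100);print('tray',m.sum(),np.percentile(x[m],[1,99]).round(1),np.percentile(y[m],[1,99]).round(1))
```

```text
7.8 [ 440.85881949 -359.00620355  113.2740923 ] [-3.14079263e+00  9.97721133e-04 -2.18646333e-01] [ 0.6760365   0.60420311 -2.9647978 ] 0.6458612886248629
tray 2559 [-36.3  77.7] [-54.8  54.7]
```

View pics/w4.png

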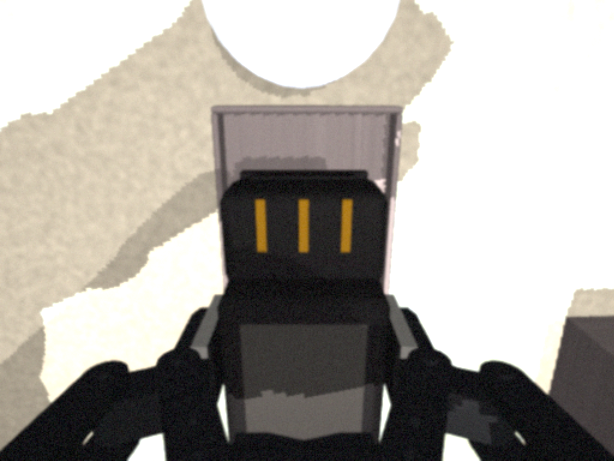

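The pack hangs level and straight, centred over the tray, with the tray rim at (215..400,107) and the dishes clear beyond it. Lowering.

>>> apply_moves([
  {"offset": [0,0,-1],"twist": [0,0,0]},
  {"offset": [0,0,-2],"twist": [0,0,0]},
  {"offset": [0,0,-2.7],"twist": [0,0,0]},
  {"offset": [0,0,-3.1],"twist": [0,0,0]},
  {"offset": [0,0,-3.25],"twist": [0,0,0]},
  {"offset": [0,0,-3.35],"twist": [0,0,0]},
  {"offset": [0,0,-3.4],"twist": [0,0,0]},
  {"offset": [0,0,-3.4],"twist": [0,0,0]},
])

```text
time: 8.65
tcp_pos: [440.7, -360.6, 29.3]
tcp_rot: [3.142, -0.001, -0.22]
contact_force: [-0.5, -0.5, -3.7]
width: 0.648
grip_force: 56.9
```

>>> apply_moves([
  {"offset": [0,0,-0.03],"twist": [0,0,0]},
  {"offset": [0,0,-0.06],"twist": [0,0,0]},
  {"offset": [0,0,-0.1],"twist": [0,0,0]},
  {"offset": [0,0,-0.1],"twist": [0,0,0]},
])

```text
time: 9.05
tcp_pos: [441.1, -360.7, 27.2]
tcp_rot: [-3.141, -0.001, -0.22]
contact_force: [-0.7, 3.1, 15.2]
width: 0.648
grip_force: 59.1
```

Seated on the floor. Releasing and lifting.

>>> apply_moves([
  {"offset": [0,0,0.07],"twist": [0,0,0]},
  {"offset": [0,0,0.07],"twist": [0,0,0]},
  {"offset": [0,0,0.07],"twist": [0,0,0]},
  {"offset": [0,0,0.07],"twist": [0,0,0]},
  {"offset": [0,0,0.4],"twist": [0,0,0]},
  {"offset": [0,0,1.2],"twist": [0,0,0]},
  {"offset": [0,0,2.6],"twist": [0,0,0]},
  {"offset": [0,0,4],"twist": [0,0,0]},
  {"offset": [0,0,4.8],"twist": [0,0,0]},
], claw=0.6)

```text
time: 9.95
tcp_pos: [440.7, -361.2, 149.1]
tcp_rot: [3.141, -0.002, -0.221]
contact_force: [-0.3, -0.1, 0.1]
width: 0.802
grip_force: 0.0
```

>>> apply_moves([
  {"offset": [0.4,1,1],"twist": [0,0,0.14]},
  {"offset": [0.8,2.5,2],"twist": [0,0,0.28]},
  {"offset": [1.2,4.2,2],"twist": [0,0,0.42]},
  {"offset": [1.6,6,2],"twist": [0,0,0.56]},
  {"offset": [1.9,7.8,2],"twist": [0,0,0.7]},
  {"offset": [2.2,9.6,2],"twist": [0,0,0.84]},
  {"offset": [2.4,11.4,2],"twist": [0,0,0.98]},
  {"offset": [2.5,13.2,2],"twist": [0,0,1.12]},
  {"offset": [2.5,15,2],"twist": [0,0,1.26]},
  {"offset": [2.4,16.8,2],"twist": [0,0,1.4]},
  {"offset": [2.2,18.6,2],"twist": [0,0,1.54]},
  {"offset": [1.9,20.4,2],"twist": [0,0,1.68]},
  {"offset": [1.6,22.2,2],"twist": [0,0,1.82]},
  {"offset": [1.2,24,2],"twist": [0,0,1.96]},
  {"offset": [0.8,25.8,2],"twist": [0,0,2.1]},
  {"offset": [0.4,27.4,2],"twist": [0,0,2.24]},
  {"offset": [0.1,28.5,2],"twist": [0,0,2.38]},
  {"offset": [0,28.85,2],"twist": [0,0,2.54]},
  {"offset": [0,28.85,2],"twist": [0,0,2.54]},
  {"offset": [0,28.85,2],"twist": [0,0,2.54]},
], claw=1)

```text
time: 11.95
tcp_pos: [440.9, 359.8, 196.5]
tcp_rot: [-3.141, 0.001, 2.315]
contact_force: [0.6, 0.5, -0.9]
width: 1.002
grip_force: 0.0
```

Run:
```python
from h import *
o,p,d,P=look('wrist');print(o['time'],o['tcp_pos'],o['tcp_rot'],o['contact_force'],o['width'])
cv2.imwrite('pics/w5.png',cv2.convertScaleAbs(cv2.resize(p[:,:,::-1],None,fx=1.2,fy=1.2),alpha=1.5))
def rep(P,cx,cy,yaw,zs,nm):
    c,s=np.cos(yaw),np.sin(yaw);X=P[...,0]-cx;Y=P[...,1]-cy;x=c*X+s*Y;y=-s*X+c*Y;Z=P[...,2]
    for a,b in zs:
        m=(Z>a)&(Z<b)&(abs(y)<45)&(abs(x)<75)
        if m.sum():print(nm,m.sum(),np.percentile(x[m],[1,99]).round(1),np.percentile(y[m],[1,99]).round(1),np.median(Z[m]).round(1),rect(P,m))
rep(P,440,360.5,2.32,[(51,66),(36,48)],'flat')
o,p,d,P=look('top')
rep(P,439.2,-360.8,-.22,[(55,70),(38,52)],'full')
```

```text
11.95 [440.8637913  359.79194385 196.4752563 ] [-3.14135563e+00  5.33270814e-04  2.31495408e+00] [ 0.55132105  0.54605657 -0.90287408] 1.0019834865714001
flat 5091 [-47.9  29.3] [-26.3  28. ] 57.0 (array([446. , 352.9]), array([79. , 56.1]), -47.1, 5091)
flat 2186 [29.4 59.1] [-26.4  28. ] 40.8 (array([409.6, 392. ]), array([56. , 31.1]), 43.0, 2186)
full 583 [-53.8  25.3] [-26.4  27. ] 62.8 (array([ 425.3, -357.5]), array([81.1, 55.9]), -13.3, 583)
full 260 [-49.   55.6] [-25.5  27.8] 46.7 (array([ 440.6, -360. ]), array([109.5,  54.1]), -13.9, 260)
```

The full pack is flat and upright in the tray, its top at z≈63 as it should be. The empty pack lies under the tool, offset by about 3.5 mm along its length. Descending on it and gripping.

>>> apply_moves([
  {"offset": [-0.15,0.1,-1.8],"twist": [0,0,0]},
  {"offset": [-0.15,0.1,-3.6],"twist": [0,0,0]},
  {"offset": [-0.15,0.1,-5.4],"twist": [0,0,0]},
  {"offset": [-0.15,0.1,-6.5],"twist": [0,0,0]},
  {"offset": [-0.15,0.1,-6.95],"twist": [0,0,0]},
  {"offset": [-0.15,0.1,-6.95],"twist": [0,0,0]},
])

```text
time: 12.65
tcp_pos: [436.7, 362.2, 21.8]
tcp_rot: [-3.14, 0.001, 2.317]
contact_force: [0.0, -0.1, 1.2]
width: 1.001
grip_force: 0.0
```

>>> apply_moves([
  {"offset": [0,0,0],"twist": [0,0,0]},
  {"offset": [0,0,0],"twist": [0,0,0]},
  {"offset": [0,0,0],"twist": [0,0,0]},
  {"offset": [0,0,0],"twist": [0,0,0]},
  {"offset": [0,0,0],"twist": [0,0,0]},
], claw=-1, force=60)

```text
time: 13.15
tcp_pos: [437.6, 364.0, 24.5]
tcp_rot: [3.139, -0.0, 2.319]
contact_force: [-1.3, -1.6, 9.9]
width: 0.646
grip_force: 63.5
```

>>> apply_moves([
  {"offset": [0,0,1],"twist": [0,0,0]},
  {"offset": [0,0,2.5],"twist": [0,0,-0.1]},
  {"offset": [0.1,-0.5,3.2],"twist": [0,0,-0.24]},
  {"offset": [0.3,-1.4,3.2],"twist": [0,0,-0.38]},
  {"offset": [0.6,-2.5,3.2],"twist": [0,0,-0.52]},
  {"offset": [0.9,-3.7,3.2],"twist": [0,0,-0.66]},
  {"offset": [1.2,-4.9,3.2],"twist": [0,0,-0.8]},
  {"offset": [1.5,-6.1,3.2],"twist": [0,0,-0.94]},
  {"offset": [1.8,-7.3,3.2],"twist": [0,0,-1.08]},
  {"offset": [2.1,-8.5,3.2],"twist": [0,0,-1.22]},
  {"offset": [2.4,-9.7,3.2],"twist": [0,0,-1.36]},
  {"offset": [2.6,-10.9,3.2],"twist": [0,0,-1.5]},
  {"offset": [2.9,-12.1,3.2],"twist": [0,0,-1.64]},
  {"offset": [3.1,-13.2,3.2],"twist": [0,0,-1.78]},
  {"offset": [3.3,-14.1,3.2],"twist": [0,0,-1.92]},
  {"offset": [3.43,-14.73,3.2],"twist": [0,0,-2.06]},
  {"offset": [3.43,-14.73,3.2],"twist": [0,0,-2.11]},
  {"offset": [3.43,-14.73,3.2],"twist": [0,0,-2.11]},
  {"offset": [3.43,-14.73,3.2],"twist": [0,0,-2.11]},
])

```text
time: 15.05
tcp_pos: [522.5, -4.4, 103.0]
tcp_rot: [-3.141, -0.001, 0.212]
contact_force: [-0.4, 0.5, -3.8]
width: 0.644
grip_force: 66.2
```

Run:
```python
from h import *
o,p,d,P=look('wrist');print(o['time'],o['tcp_pos'],o['tcp_rot'],o['contact_force'],o['width'])
cv2.imwrite('pics/w6.png',cv2.convertScaleAbs(cv2.resize(p[:,:,::-1],None,fx=1.2,fy=1.2),alpha=1.8))
c,s=np.cos(.2094),np.sin(.2094);X=P[...,0]-626.1;Y=P[...,1]-17.5
x=c*X+s*Y;y=-s*X+c*Y;Z=P[...,2]
for nm,m in[('step',(Z>112)&(Z<130)&(abs(y)<40)&(x<-30)&(x>-90)),('rails',(Z>48)&(Z<57)&(abs(y)<44)&(x>-35)&(x<70)),('btn',(Z>48)&(Z<57)&(y>45)&(y<85)&(abs(x-20)<30))]:
    if m.sum():print(nm,m.sum(),np.percentile(x[m],[1,99]).round(1),np.percentile(y[m],[1,99]).round(1),np.median(Z[m]).round(1),rect(P,m))
```

```text
15.05 [522.53675016  -4.3664329  102.99982484] [-3.14075781e+00 -7.20691174e-04  2.12166115e-01] [-0.37456446  0.47109008 -3.7755753 ] 0.6438196922729696
step 11454 [-83.5 -52.8] [-26.6  26.8] 119.5 (array([558.1,   3.1]), array([56.3, 34.7]), -76.9, 11454)
rails 4117 [-34.1  14.9] [-38.5  40.9] 51.5 (array([616.4,  16.6]), array([84.2, 50.3]), -77.9, 4117)
btn 1292 [ 3.1 15.3] [50.2 75. ] 50.9 (array([622.1,  80.8]), array([26. , 12.6]), -78.2, 1292)
```

View pics/w6.png

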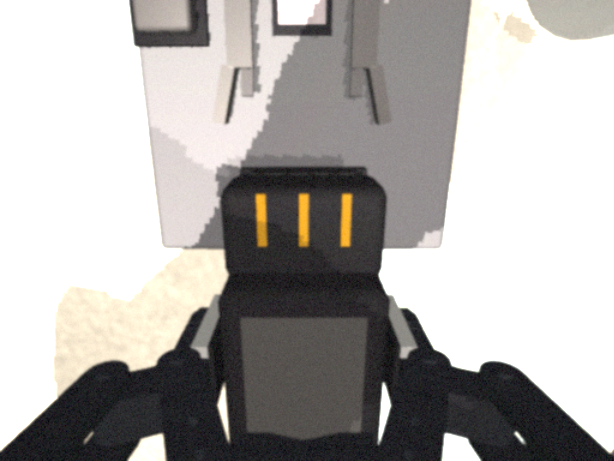

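Shown: contacts forward at (303,220), rail flares at (225,95) and (378,95), catch nose pocket at (303,12). The pack is centred on the rails to within about 1 mm and yawed about 1° off. Lowering to the deck with a 1 mm and −0.012 rad correction.

>>> apply_moves([
  {"offset": [0,0.03,-0.8],"twist": [0,0,-0.012]},
  {"offset": [0,0.03,-1.3],"twist": [0,0,-0.012]},
  {"offset": [0,0.03,-1.5],"twist": [0,0,-0.012]},
  {"offset": [0,0.03,-1.55],"twist": [0,0,-0.012]},
  {"offset": [0,0.03,-1.58],"twist": [0,0,-0.012]},
  {"offset": [0,0.03,-1.58],"twist": [0,0,-0.012]},
])

```text
time: 15.7
tcp_pos: [522.8, -4.2, 64.1]
tcp_rot: [-3.141, -0.001, 0.198]
contact_force: [-7.6, 0.8, 22.3]
width: 0.646
grip_force: 69.9
```

>>> apply_moves([
  {"offset": [0,0,0.07],"twist": [0,0,0]},
  {"offset": [0.4,0.085,0.07],"twist": [0,0,0]},
  {"offset": [0.8,0.17,0.07],"twist": [0,0,0]},
  {"offset": [1.2,0.255,0.07],"twist": [0,0,0]},
  {"offset": [1.6,0.34,0.07],"twist": [0,0,0]},
  {"offset": [2,0.425,0.07],"twist": [0,0,0]},
  {"offset": [2.35,0.5,0.07],"twist": [0,0,0]},
  {"offset": [2.35,0.5,0.07],"twist": [0,0,0]},
])

```text
time: 16.5
tcp_pos: [582.5, 8.5, 64.7]
tcp_rot: [3.141, -0.001, 0.198]
contact_force: [0.2, 0.2, -3.7]
width: 0.651
grip_force: 67.0
```

>>> apply_moves([
  {"offset": [0.4,0.085,-0.02],"twist": [0,0,0.005]},
  {"offset": [0.8,0.17,-0.02],"twist": [0,0,0.01]},
  {"offset": [1.2,0.255,-0.02],"twist": [0,0,0.01]},
  {"offset": [1.6,0.34,-0.02],"twist": [0,0,0.01]},
  {"offset": [1.6,0.34,-0.02],"twist": [0,0,0.01]},
])

```text
time: 17.0
tcp_pos: [622.4, 17.2, 64.3]
tcp_rot: [3.141, -0.0, 0.208]
contact_force: [-3.3, 1.3, 3.8]
width: 0.643
grip_force: 67.9
```

>>> apply_moves([
  {"offset": [0.25,0.053,0],"twist": [0,0,0]},
  {"offset": [0.5,0.106,0],"twist": [0,0,0]},
  {"offset": [0.7,0.15,0],"twist": [0,0,0]},
  {"offset": [0.7,0.15,0],"twist": [0,0,0]},
])

```text
time: 17.4
tcp_pos: [638.5, 20.4, 64.3]
tcp_rot: [-3.141, 0.001, 0.208]
contact_force: [-6.3, 0.3, 4.0]
width: 0.644
grip_force: 68.1
```

>>> apply_moves([
  {"offset": [0.08,0.017,0],"twist": [0,0,0]},
  {"offset": [0.16,0.034,0],"twist": [0,0,0]},
  {"offset": [0.2,0.042,0],"twist": [0,0,0]},
  {"offset": [0.2,0.042,0],"twist": [0,0,0]},
])

```text
time: 17.8
tcp_pos: [642.7, 21.3, 64.3]
tcp_rot: [-3.141, 0.002, 0.208]
contact_force: [-10.9, -1.5, 8.5]
width: 0.644
grip_force: 68.7
```

>>> apply_moves([
  {"offset": [0.06,0.013,0],"twist": [0,0,0]},
  {"offset": [0.12,0.025,0],"twist": [0,0,0]},
  {"offset": [0.12,0.025,0],"twist": [0,0,0]},
])

```text
time: 18.1
tcp_pos: [645.6, 21.9, 64.3]
tcp_rot: [-3.141, 0.002, 0.207]
contact_force: [-12.5, -0.5, 9.3]
width: 0.643
grip_force: 68.6
```

>>> apply_moves([
  {"offset": [0.06,0.013,0],"twist": [0,0,0]},
  {"offset": [0.12,0.025,0],"twist": [0,0,0]},
  {"offset": [0.12,0.025,0],"twist": [0,0,0]},
])

```text
time: 18.4
tcp_pos: [645.9, 22.0, 64.3]
tcp_rot: [-3.139, 0.007, 0.207]
contact_force: [-33.8, -1.2, 29.3]
width: 0.647
grip_force: 70.9
```

The hard stop is at x≈645.7, so home is about 640.8. Backing off gently to test that the catch holds.

>>> apply_moves([
  {"offset": [-0.12,-0.025,0.03],"twist": [0,0,0]},
  {"offset": [-0.24,-0.05,0.03],"twist": [0,0,0]},
  {"offset": [-0.4,-0.085,0.03],"twist": [0,0,0]},
  {"offset": [-0.4,-0.085,0.03],"twist": [0,0,0]},
])

```text
time: 18.8
tcp_pos: [640.5, 21.0, 65.2]
tcp_rot: [3.141, -0.002, 0.208]
contact_force: [4.2, -0.5, -6.6]
width: 0.648
grip_force: 66.8
```

The x force has reversed at the home position (x = 640.5), so the catch is holding. Releasing and rising.

>>> apply_moves([
  {"offset": [0.02,0,-0.02],"twist": [0,0,0]},
  {"offset": [0.02,0,-0.02],"twist": [0,0,0]},
  {"offset": [0.02,0,-0.02],"twist": [0,0,0]},
  {"offset": [0.02,0,-0.02],"twist": [0,0,0]},
  {"offset": [0.02,0,0.6],"twist": [0,0,0]},
  {"offset": [0,0,1.8],"twist": [0,0,0]},
  {"offset": [-0.3,0,3.2],"twist": [0,0,0]},
  {"offset": [-1,0,4.8],"twist": [0,0,0]},
  {"offset": [-2,0,6.2],"twist": [0,0,0]},
  {"offset": [-3,0,6.6],"twist": [0,0,0]},
  {"offset": [-3,0,6.6],"twist": [0,0,0]},
], claw=0.8)

```text
time: 19.9
tcp_pos: [563.2, 20.2, 232.7]
tcp_rot: [-3.139, -0.003, 0.207]
contact_force: [1.1, -0.7, -1.1]
width: 0.901
grip_force: 0.0
```

Run:
```python
from h import *
c,s=np.cos(.2094),np.sin(.2094)
o,p,d,P=look('wrist');print(o['time'],o['tcp_pos'],o['contact_force'],o['width'])
X=P[...,0]-626.1;Y=P[...,1]-17.5;x=c*X+s*Y;y=-s*X+c*Y;Z=P[...,2]
for nm,m in[('top',(Z>90)&(Z<106)&(abs(y)<45)&(abs(x)<75)),('step',(Z>76)&(Z<88)&(abs(y)<40)&(x>15)&(x<71)),('btn',(Z>47)&(Z<58)&(y>45)&(y<85)&(abs(x-20)<30))]:
    if m.sum():print(nm,m.sum(),np.percentile(x[m],[1,99]).round(1),np.percentile(y[m],[1,99]).round(1),np.median(Z[m]).round(1))
cv2.imwrite('pics/w7.png',cv2.convertScaleAbs(cv2.resize(p[:,:,::-1],None,fx=1.2,fy=1.2),alpha=1.5))
```

```text
19.9 [563.24836398  20.2414106  232.67531101] [ 1.07743783 -0.73101238 -1.09715252] 0.9013902556008789
top 6468 [-40.4  36.1] [-26.6  27.7] 97.7
step 2640 [37.7 67.4] [-26.7  27.9] 82.2
btn 883 [ 3.3 32.1] [50.3 75.2] 51.1
```

View pics/w7.png

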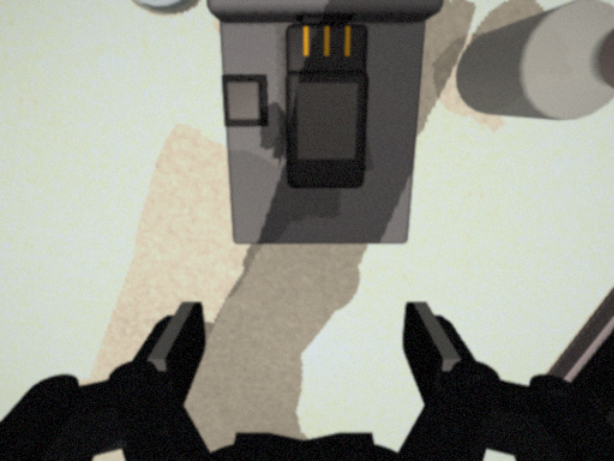

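The empty pack sits home at (327,105) with its front at the tower, in the same place the full pack was. The button at (244,102) is fully up (z≈51), so the catch has engaged. Nothing else moved and the gripper is clear, so I'm handing in.

```bash
python3 -c "
from station import ticket
print(ticket.job_done())"
```

```text
the job is handed in; nothing more can be done
None
```

The packs are swapped and the job is handed in at about 20 s: the full pack stands flat and upright in the tray, and the empty one is held by the charger's catch; I didn't re-measure the bystanders.

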